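Fit the metering sleeve and hold the seed sower's shutter open

ROBOT

A 7-joint arm with a two-finger parallel gripper is mounted at the origin on the work surface. World frame = base frame: x ahead of the robot, y to its left, z up, the work surface at z = 0. Lengths are in m, angles in rad, forces in N, time in s.
With the tool pointing down it reaches from about 0.35 to 0.9 m from the base axis. Payload 8.1 kg.
Tool frame: the origin (TCP) lies midway between the tips of the shut fingers; the grasp point (between the pads) lies arm.grasp_offset behind it (arm.grasp_offset is the distance from the TCP to the grasp point, in m); z points along the fingers, y is the line along which they close (so a half turn about z gives the same grasp; the last joint's range is limited). The gripper opens to 92 mm and grips with 3 to 60 N. Pads are 19 mm wide; open, the fingers measure 130 mm over their backs; the gripper's body (75 mm by 190 mm) begins 47 mm behind the grasp point.
Start: joints at [1.125, 0.434, 0.025, 1.573, -0.012, 1.134, -0.075], TCP at [0.21, -0.589, 0.193] pointing down, gripper open.
Joint ranges: [-2.62, 2.62], [-0.44, 2.09], [-1.27, 1.32], [0.08, 2.57], [-1.32, 4.46], [0.12, 2], [-2.74, 2.74]. Speed limits (rad/s): [2.22, 2.22, 3.01, 3.01, 3.14, 3.14, 3.14].

INTERFACE

Orientations are given as a rotation vector (axis times angle).
In Python, from cell import observe, imaging, arm gives the robot as it stands.
- The arm moves only by the tool apply_moves, never from a script. Its argument "commands" is a list of rows, each a list of 5 numbers: the opening in per cent of the stroke, from 0 (shut) to 100 (fully open), then the shift along the world's x, y, z in units of 0.06 m (1.0 is 0.06 m), then the turn about the world's z in units of 0.5 rad (1.0 is 0.5 rad). A call has 1 to 12 rows; each row shifts and turns the commanded pose from where the row before left it; what a row does not reach is not made up. A row lasts 1/8 s, in which the tool goes at most 62.5 mm and 10.7 degrees, less where a joint would pass 70% of its speed; a pose out of reach is approached as far as the arm can. A call with a number of a shift or a turn outside -1 to 1 is refused whole. A call with a gripper value outside its range is refused whole. The fingers move at their own pace and stop on an object; "newtons" is the grip in N (left out, the last holds). Time passes only in rows, so rows that do not move let the fingers close. It gives the time, the measured TCP pose, the force, the opening and the grip force at its end, in the units of the state.
- observe(): the state, without advancing time (a new reading comes with each control period).
- imaging.get_image(name): name is "scene" or "top" or "wrist"; returns (picture, depth): 480x640x3 uint8, red, green, blue; 480x640 float32, m along the optical axis (not along the pixel's ray), 0 where there is no reading.
- imaging.camera_params(name): a dict with "camera_matrix" (3x3 intrinsics, pixels), "origin" and "rotation" of the camera in the world; the wrist camera has in their place "tool_from_camera" (4x4, takes a point from camera to tool coordinates, whose origin is the TCP and whose axes are the flange's). Camera axes: x right, y up, looking along -z (the intrinsics and any distortion apply to the point x, -y, -z); pixel columns grow to the right and rows downward; lengths in m; the calibration is good to about 2 mm. The wrist camera is an equidistant fisheye: a pixel r from the principal point sees the ray r / f radians off the axis. A picture is of the moment at which its call begins: read the wrist's pose just before it. camera_params takes no time and is no camera call.
- arm.sign_off(): hands the job in; it is judged then, once.
The state is a dict: "clock": time; "joints": joint angles; "dq": joint speeds; "joint_efforts": joint torques, N m; "position": TCP position; "ee_rot": TCP orientation; "force": force on the tool from outside, world axes, zero at the start; "ft_torque": the same for the moment, N m; "width": opening from 0.0 (shut) to 1.0 (fully open); "gripper_force": force on a finger pad.
Only numpy, scipy, OpenCV 4.12 (cv2) and the standard library are available. Lean on these libraries where they do the work, as an engineer would, in place of code of your own. Each camera call takes 0.05 s, during which the arm holds its last target. There are 200 camera calls.

TASK

Get the bench seed sower ready for filling: take the one orange sleeve that fits its socket snugly, stand it fully down in the socket, upright, and let go of it. Then take the red handle of the spring-loaded shutter arm, swing the arm open all the way to its stop and keep holding it there by the handle: finish while holding, because it springs shut if released. Leave the other two sleeves, the black cell tray, the water bottle and the green pot where they are.

Things in the scene. Friction and masses are not known exactly. Their poses are not given: they have to be found in the camera images.
- sower: bench seed sower fixed to the table, yawed up to 0.4 rad: grey base plate 12 mm thick (own frame x -75..55, y -65..115 mm), aluminium sleeve block 64 x 64 mm with top 60 mm above the table, dark sprung pivot housing (radius 23 mm, top at 60 mm), yellow stop post (top at 34 mm), low chute on its +x side (to x 91 mm). Origin: on the table under the socket centre; z up, x away from the robot at yaw 0.
- socket (a point): centre of the floor of the round socket in the top of the sleeve block, 42 mm above the table. The socket is 35.5 mm across and 18 mm deep with a 3 mm chamfered mouth at 60 mm above the table. A seated sleeve stands on this floor and sticks 37 mm out of the block.
- pivot (a point): point on the vertical pivot axis of the shutter arm, 18 mm above the table, at (0, 70) mm in the sower's frame.
- shutter (a joint): shutter arm angle about its vertical pivot, rad: 0 shut (arm points to the sower's -y, under the sleeve block), 0.80 fully open at the stop. Opening is clockwise from above: the handle moves towards the sower's -x. A spring always drives it shut: 0.25 Nm when shut, 1.05 Nm at the stop, i.e. about 2 to 7 N at the handle.
- handle (a point): red upright round post at the end of the shutter arm, 18 mm diameter, 145 mm from the pivot axis, rising from 21 to 101 mm above the table; turns with the arm. This point: centre of its foot, 21 mm above the table. At angle q it stands at (-145 sin q, 70 - 145 cos q) mm in the sower's frame.
- sleeve_small: the smallest of three look-alike orange sleeves: an upright open tube, outer diameter 25 mm, bore 15 mm, 55 mm tall, about 50 g, standing loose on the table. Origin: centre of its underside, z up. Sleeves stand in any order, centres 90 mm or more apart. Too loose for the socket; leave it.
- sleeve_medium: the middle one of three look-alike orange sleeves: an upright open tube, outer diameter 32 mm, bore 22 mm, 55 mm tall, about 50 g, standing loose on the table. Origin: centre of its underside, z up. Sleeves stand in any order, centres 90 mm or more apart. This one fits the socket snugly.
- sleeve_large: the largest of three look-alike orange sleeves: an upright open tube, outer diameter 40 mm, bore 30 mm, 55 mm tall, about 50 g, standing loose on the table. Origin: centre of its underside, z up. Sleeves stand in any order, centres 90 mm or more apart. Too big for the socket; leave it.
- cell_tray: bystander: black six-cell seedling tray, 90 x 136 mm, 55 mm tall, loose. Origin: centre of its underside.
- bottle: bystander: clear water bottle with a white cap, 62 mm diameter, 170 mm tall, loose. Origin: centre of its underside.
- pot: bystander: green plastic plant pot, 84 mm across the rim, 100 mm tall, loose. Origin: centre of its underside.
Not all that is in view belongs to the job. Leave any grey or purple look-alike of the sleeve_medium alone.

How it is judged:
By the outcome, as a careful person would: the job done as asked, in the order asked, and still so for the second after the job is handed in, while the arm keeps its last pose, push and grip.
It also fails if it takes over 51 s, if anything falls off the work surface, if the arm or the gripper's body presses on something with over 40 N, if the wrist force passes 120 N, or if a joint passes its speed limit or range.

## Working session

There is one attempt and no reset: what is moved stays moved. The work goes in short steps, Python scripts to look and compute and a tool call to move; the robot and the scene stay as the last step left them, time stands still between calls to the robot, and variables do not carry over. Pictures are saved under pics/ and viewed, at most 10 in all, crops included, and the job is handed in when it is done.

Besides the shell and the picture viewer there is one more tool, called after "Emit:" as name(argument=value, ...), one argument or row to a line, values as JSON. apply_moves: Moves the arm, as the interface text tells. Its arguments: {"type":"object","properties":{"commands":{"type":"array"},"newtons":{"type":"number"}},"required":["commands"]}

```bash
mkdir -p pics; ls
cat > h.py <<'E'
import numpy as np, cv2
from cell import observe, imaging, arm
def cloud(name):
    im,d=imaging.get_image(name); p=imaging.camera_params(name)
    K=np.array(p["camera_matrix"]);R=np.array(p["rotation"]);o=np.array(p["origin"])
    v,u=np.mgrid[:480,:640]
    c=np.stack([(u-K[0,2])/K[0,0]*d,-(v-K[1,2])/K[1,1]*d,-d],-1)
    P=c@R.T+o; P[d==0]=np.nan
    return im,d,P
E
python3 - <<'E'
from h import *
print(observe(), arm.grasp_offset)
for n in ("scene","top"):
    im,d,P=cloud(n); cv2.imwrite(f"pics/{n}.png",im[...,::-1]); np.save(n+"P.npy",P);np.save(n+"I.npy",im); print(n,imaging.camera_params(n),(d==0).mean())
E
```

```text
pics
{'clock': 0.0, 'joints': array([ 1.1254156 ,  0.43517818,  0.02499544,  1.57410306, -0.01155871,
        1.13401027, -0.07510579]), 'dq': array([-1.37929142e-03,  6.82612626e-04,  5.13914295e-05,  3.91614682e-04,
       -3.76619998e-04,  2.41293915e-04, -1.24251941e-03]), 'joint_efforts': array([-3.34879610e-05, -6.67852378e+01,  9.85498242e-01, -3.14455855e+01,
       -6.04852522e-02,  4.28826793e-02,  1.24040762e-04]), 'position': array([ 0.20978995, -0.58813444,  0.19207083]), 'ee_rot': array([-3.09411741e+00, -5.35430975e-01,  7.02515798e-04]), 'force': array([-0.29137599, -0.51332636,  0.5747342 ]), 'ft_torque': array([-0.03054046,  0.04080879, -0.00428569]), 'gripper_force': 0.0, 'width': 1.0009874811970452} 0.0188Traceback (most recent call last):
  File "<stdin>", line 4, in <module>
  File "h.py", line 8, in cloud
    P=c@R.T+o; P[d==0]=np.nan
      ~~~~~^~
ValueError: operands could not be broadcast together with shapes (480,640) (3,)
```

The camera rotation is given as a rotation vector, so I'll convert it.

```bash
sed -i 's/R=np.array(p\["rotation"\])/R=cv2.Rodrigues(np.array(p["rotation"],float))[0]/' h.py
python3 - <<'E'
from h import *
for n in ("scene","top"):
    im,d,P=cloud(n); cv2.imwrite(f"pics/{n}.png",im[...,::-1]); np.save(n+"P.npy",P);np.save(n+"I.npy",im); print(n,imaging.camera_params(n),(d==0).mean())
E
```

```text
scene {'camera_matrix': array([[489.1309777 ,   0.        , 320.74477328],
       [  0.        , 489.1309777 , 243.49856599],
       [  0.        ,   0.        ,   1.        ]]), 'origin': array([1.14823552, 0.3744694 , 0.91646043]), 'rotation': array([0.37184863, 0.69270047, 2.01205617])} 0.0040885416666666665
top {'camera_matrix': array([[486.66392367,   0.        , 322.56639947],
       [  0.        , 486.66392367, 246.21644487],
       [  0.        ,   0.        ,   1.        ]]), 'origin': array([ 0.42172034, -0.00664257,  1.11851437]), 'rotation': array([ 0.12627413, -0.12824287, -1.5519801 ])} 0.004137369791666666
```

View pics/top.png

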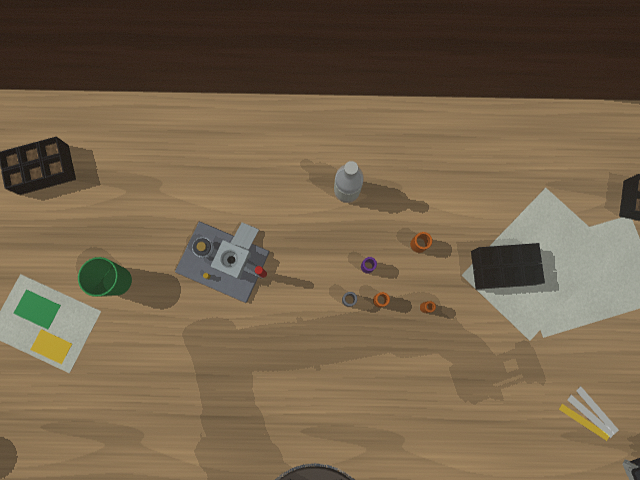

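View pics/scene.png

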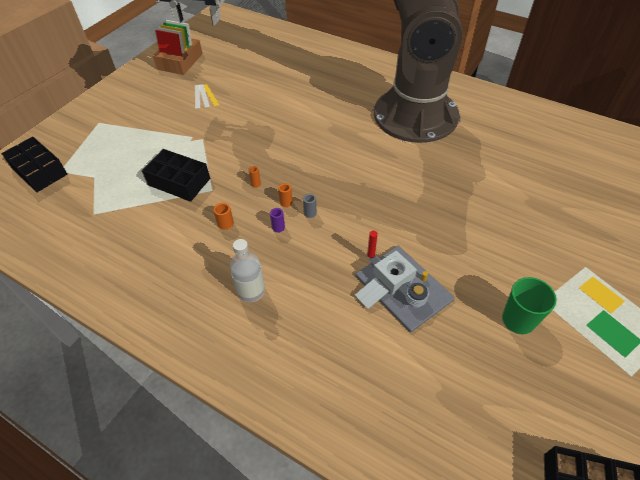

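The top view shows the orange sleeves at (381,299) medium, (422,241) large and (428,307) small. The decoys are purple at (369,265) and grey at (349,299). The sower block is at (230,259), the housing at (202,246), the handle at (259,271) and the yellow post at (206,275).

Run:
```python
from h import *
for n in ("top","scene"):
    P=np.load(n+"P.npy");im=np.load(n+"I.npy");hsv=cv2.cvtColor(im,cv2.COLOR_RGB2HSV)
    H,S,V=[hsv[...,i].astype(int) for i in range(3)]
    print(n,"table z",np.nanmedian(P[330:340,250:300,2]))
    for nm,m in {"orange":(H>5)&(H<14)&(S>190)&(V>100),"red":((H<4)|(H>175))&(S>190)&(V>80),"purple":(H>125)&(H<150)&(S>100)}.items():
        c,l,st,ce=cv2.connectedComponentsWithStats(m.astype(np.uint8))
        for i in range(1,c):
            if st[i,4]<25: continue
            q=P[(l==i)]; q=q[~np.isnan(q[:,2])]; zt=np.percentile(q[:,2],95); t=q[q[:,2]>zt-.006]
            mn,mx=t.min(0),t.max(0)
            print(nm,st[i],ce[i].round(),"ztop",zt.round(3),"mid",((mn+mx)/2)[:2].round(4),"size",(mx-mn)[:2].round(3))
P=np.load("topP.npy");im=np.load("topI.npy")
Z=P[...,2]; 
m=(Z>.052)&(Z<.068); m[:,:180]=0;m[:,285:]=0; m[:220]=0; m[310:]=0
c,l,st,ce=cv2.connectedComponentsWithStats(m.astype(np.uint8))
for i in range(1,c):
    if st[i,4]>20:
        q=P[l==i]; print(st[i],q.mean(0).round(4),cv2.minAreaRect((q[:,:2]*1000).astype(np.float32)))
m=(Z>.008)&(Z<.016); m[:,:165]=0;m[:,290:]=0; m[:205]=0; m[320:]=0
q=P[m]; print("plate",cv2.minAreaRect((q[:,:2]*1000).astype(np.float32)))
for u,v in((349,299),(369,265)): print(np.nanmedian(P[v-6:v+7,u-6:u+7].reshape(-1,3),0))
c=cv2.resize(im[210:320,170:290],None,fx=5,fy=5,interpolation=cv2.INTER_CUBIC);cv2.imwrite("pics/sow.png",c[...,::-1])
```

```text
top table z -3.167909409174108e-05
orange [411 232  21  17 113] [421. 241.] ztop 0.057 mid [ 0.6134 -0.2287] size [0.037 0.038]
orange [374 292  16  14  86] [381. 299.] ztop 0.058 mid [ 0.4826 -0.1378] size [0.028 0.031]
orange [420 302  16  10  66] [427. 306.] ztop 0.058 mid [ 0.4669 -0.2416] size [0.02  0.022]
purple [361 257  16  16 112] [368. 265.] ztop 0.058 mid [ 0.559  -0.1106] size [0.029 0.029]
scene table z 0.0004658935208575743
orange [249 166  11  22 175] [254. 176.] ztop 0.057 mid [ 0.4715 -0.2421] size [0.023 0.025]
orange [279 183  13  24 253] [285. 195.] ztop 0.056 mid [ 0.4846 -0.138 ] size [0.032 0.029]
orange [214 203  19  27 384] [223. 216.] ztop 0.056 mid [ 0.6166 -0.2298] size [0.039 0.039]
red [156  30  26  26 462] [169.  43.] ztop 0.116 mid [ 0.1583 -0.7865] size [0.02  0.082]
red [368 231   9  27 178] [372. 244.] ztop 0.102 mid [0.5406 0.1275] size [0.017 0.015]
purple [270 208  15  24 274] [277. 219.] ztop 0.056 mid [ 0.5629 -0.1109] size [0.032 0.031]
[192 238  20  19 251] [0.5904 0.2613 0.0572] ((590.7918090820312, 261.2001953125), (38.55706024169922, 42.55554962158203), 7.6397528648376465)
[210 241  39  38 678] [0.5638 0.1968 0.06  ] ((564.3374633789062, 197.35540771484375), (65.40067291259766, 63.919891357421875), 67.80105590820312)
plate ((568.3704833984375, 222.49609375), (180.63526916503906, 194.6739501953125), 68.13871002197266)
[ 0.48313086 -0.06833332  0.0377675 ]
[ 0.56003681 -0.11257245  0.0432987 ]
```

View pics/sow.png

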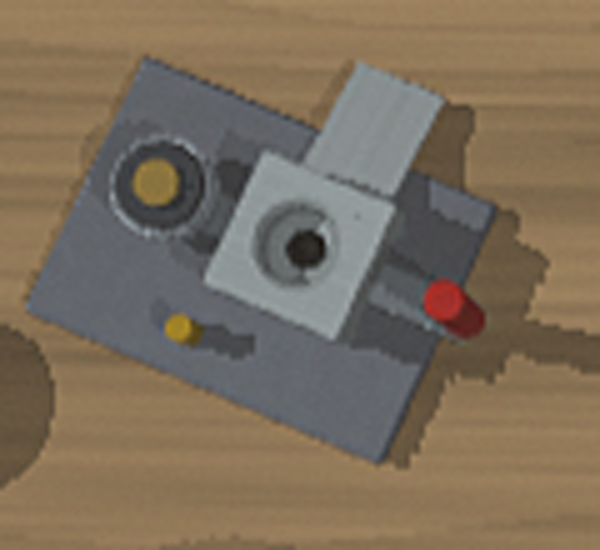

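Measurements agree with the given sizes: medium sleeve (0.484,-0.138), socket (0.564,0.197), pivot (0.591,0.261), yaw -0.39, handle (0.54,0.128). I'll approach above the medium sleeve with the closing axis at about -35°, which clears the neighbours.

Emit:
apply_moves(
  commands=[
    [65,0.38,0.625,-0.03,0.1],
    [65,0.38,0.625,-0.03,0.1],
    [65,0.38,0.625,-0.03,0.1],
    [65,0.38,0.625,-0.03,0.1],
    [65,0.38,0.625,-0.03,0.1],
    [65,0.38,0.625,-0.03,0.1],
    [65,0.38,0.625,-0.03,0.1],
    [65,0.38,0.625,-0.03,0.1],
    [65,0.38,0.625,-0.03,0.1],
    [65,0.38,0.625,-0.03,0.1],
    [65,0.38,0.625,-0.03,0.1],
    [65,0.38,0.625,-0.03,0.12],
  ],
  newtons=20,
)

```text
clock: 1.65
position: [0.4841, -0.1375, 0.1711]
ee_rot: [2.791, 1.443, -0.0]
force: [0.5, -0.1, 0.2]
width: 0.65
gripper_force: 0.0
```

Emit:
apply_moves(
  commands=[
    [65,0,0,0,0],
    [65,0,0,0,0],
  ],
)

```text
clock: 1.9
position: [0.4832, -0.1392, 0.171]
ee_rot: [-2.792, -1.44, 0.001]
force: [-0.2, -0.1, 0.1]
width: 0.65
gripper_force: 0.0
```

Run:
```python
from h import *
o=observe();print(o["position"],o["ee_rot"],o["joints"],o["force"],o["width"])
im,d=imaging.get_image("wrist");p=imaging.camera_params("wrist");print(p)
cv2.imwrite("pics/w1.png",im[...,::-1])
np.savez("w1",im=im,d=d,pos=o["position"],rot=o["ee_rot"])
```

```text
[ 0.48317812 -0.13915004  0.17099082] [-2.79207835e+00 -1.43991103e+00  1.36112996e-03] [ 0.44413859  0.28490431 -0.33594675  1.8726653   0.11063563  1.00272202
 -0.55749358] [-0.21736288 -0.10841081  0.12391042] 0.6502983322025572
{'camera_matrix': array([[371.64829954,   0.        , 322.22060121],
       [  0.        , 371.64829954, 239.46611851],
       [  0.        ,   0.        ,   1.        ]]), 'tool_from_camera': array([[-8.87868672e-05,  9.63573524e-01,  2.67443558e-01,
         7.25698184e-02],
       [ 9.99999978e-01,  3.52815910e-05,  2.04867370e-04,
        -7.47533197e-04],
       [ 1.87968939e-04,  2.67443570e-01, -9.63573506e-01,
        -1.91790143e-01],
       [ 0.00000000e+00,  0.00000000e+00,  0.00000000e+00,
         1.00000000e+00]])}
```

View pics/w1.png

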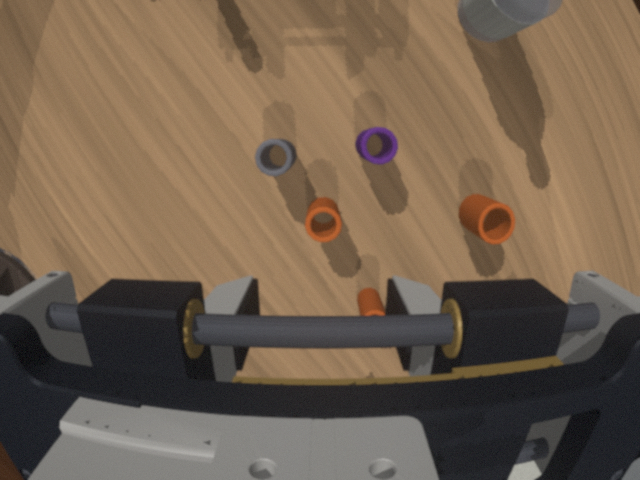

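The wrist view shows the medium sleeve's rim centred at (323,223), between grey (275,157), purple (378,146) and small (370,303). I'll project that rim to its known height.

```bash
cat >> h.py <<'E'
def wray(u,v,z,pos,rot):
    p=imaging.camera_params("wrist");K=np.array(p["camera_matrix"]);T=np.array(p["tool_from_camera"])
    a=np.array([u-K[0,2],v-K[1,2]]);r=np.hypot(*a);th=r/K[0,0];a=a/max(r,1e-9)
    d=np.array([a[0]*np.sin(th),-a[1]*np.sin(th),-np.cos(th)])
    R=cv2.Rodrigues(np.array(rot,float))[0]
    o=R@T[:3,3]+pos;d=R@T[:3,:3]@d
    return o+d*(z-o[2])/d[2]
E
python3 - <<'E'
from h import *
w=np.load("w1.npz")
print(wray(323.5,223,.055,w["pos"],w["rot"]),wray(378,146,.055,w["pos"],w["rot"]))
E
```

```text
[ 0.48427214 -0.13799228  0.055     ] [ 0.55891336 -0.11064611  0.055     ]
```

Emit:
apply_moves(
  commands=[
    [65,0.02,0.02,-0.5,0],
    [65,0,0,-0.5,0],
    [65,0,0,-0.5,0],
    [65,0,0,-0.5,0],
    [65,0,0,-0.3,0],
    [65,0,0,-0.2,0],
    [65,0,0,0,0],
    [20,0,0,0,0],
    [20,0,0,0,0],
    [20,0,0,0,0],
    [20,0,0,0,0],
    [20,0,0,0,0],
  ],
  newtons=20,
)

```text
clock: 3.45
position: [0.485, -0.1375, 0.0215]
ee_rot: [2.792, 1.44, 0.0]
force: [0.5, -0.1, 2.1]
width: 0.207
gripper_force: 1.3
```

Width 0.207 is narrower than a 32 mm sleeve should allow, so I'll look.

Run:
```python
from h import *
o=observe();print(o["position"],o["width"],o["gripper_force"])
im,d=imaging.get_image("wrist"); s,_=imaging.get_image("scene"); 
c=cv2.resize(s[130:260,190:350],(480,390),interpolation=cv2.INTER_CUBIC)
out=np.zeros((480,800,3),np.uint8); out[:390,:480]=c; out[:240,480:]=cv2.resize(im,(320,240))
cv2.imwrite("pics/w2.png",out[...,::-1])
```

```text
[ 0.48503655 -0.13745352  0.02145161] 0.20733806022028564 1.2613148757765202
```

View pics/w2.png

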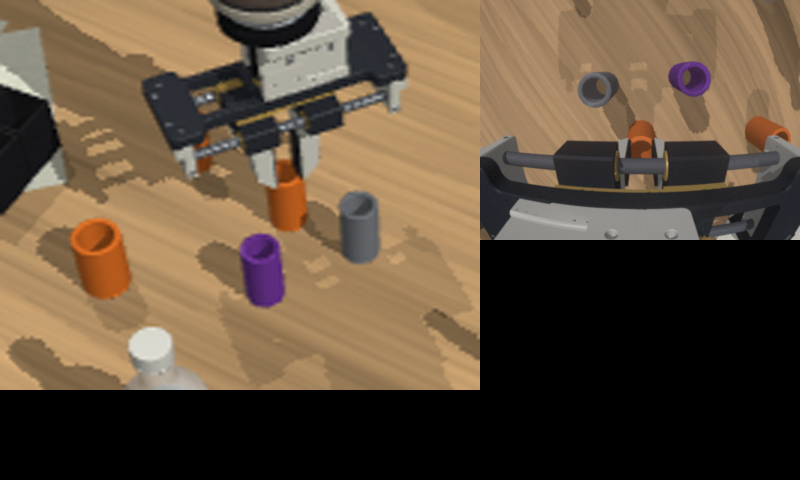

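The sleeve is still upright near the fingers, but I can't tell whether it's between the pads. I'll enlarge the wrist view.

Run:
```python
from h import *
o=observe()
im,d=imaging.get_image("wrist"); s,_=imaging.get_image("scene"); 
a=cv2.resize(im[220:370,240:400],(480,450),interpolation=cv2.INTER_CUBIC)
b=cv2.resize(s[165:215,255:315],(320,267),interpolation=cv2.INTER_CUBIC)
out=np.zeros((450,800,3),np.uint8); out[:,:480]=a; out[:267,480:]=b
cv2.imwrite("pics/w3.png",out[...,::-1])
```

```text
(no output)
```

View pics/w3.png

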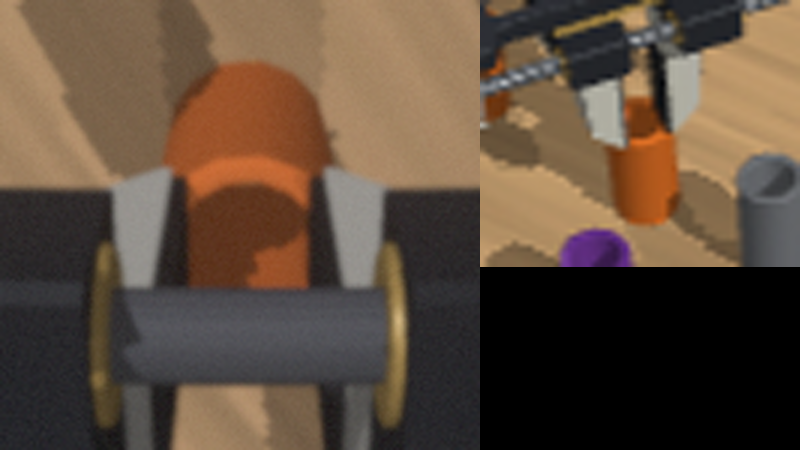

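The sleeve sits between the pads. I'll command a full close to see where they stop.

Emit:
apply_moves(
  commands=[
    [0,0,0,0,0],
    [0,0,0,0,0],
    [0,0,0,0,0],
  ],
  newtons=20,
)

```text
clock: 4.03
position: [0.4848, -0.1374, 0.0212]
ee_rot: [-2.792, -1.441, 0.0]
force: [-0.5, 1.3, 3.2]
width: 0.005
gripper_force: 1.6
```

The gripper closed fully, so the sleeve isn't between the pads. I'll measure where it is now.

Run:
```python
from h import *
o=observe();print(o["position"],o["ee_rot"],o["force"])
for n in("scene","top"):
    im,d,P=cloud(n); hsv=cv2.cvtColor(im,cv2.COLOR_RGB2HSV).astype(int);H,S,V=[hsv[...,i] for i in range(3)]
    m=(H>5)&(H<14)&(S>190)&(V>70)&(np.hypot(P[...,0]-.485,P[...,1]+.138)<.08)
    q=P[m];print(n,m.sum())
    if m.sum()>10: print(q.min(0),q.max(0),"top",q[q[:,2]>.05].mean(0), q[q[:,2]>.05].min(0),q[q[:,2]>.05].max(0))
    if n=="scene": s=im
im,d=imaging.get_image("wrist")
a=cv2.resize(im[220:370,240:400],(427,400),interpolation=cv2.INTER_CUBIC)
b=cv2.resize(s[165:215,255:315],(373,311),interpolation=cv2.INTER_CUBIC)
out=np.zeros((400,800,3),np.uint8); out[:,:427]=a; out[:311,427:]=b
cv2.imwrite("pics/w4.png",out[...,::-1])
```

```text
[ 0.48481077 -0.13738253  0.02122106] [-2.79174535e+00 -1.44056920e+00  6.89732681e-05] [-0.49099935  1.28370554  3.1824613 ]
scene 179
[ 0.47708351 -0.14756531  0.00236303] [ 0.50350875 -0.1228441   0.05699881] top [ 0.49481278 -0.13267596  0.0540987 ] [ 0.48157766 -0.14544738  0.05079662] [ 0.50327085 -0.1228441   0.05699881]
top 0
```

View pics/w4.png

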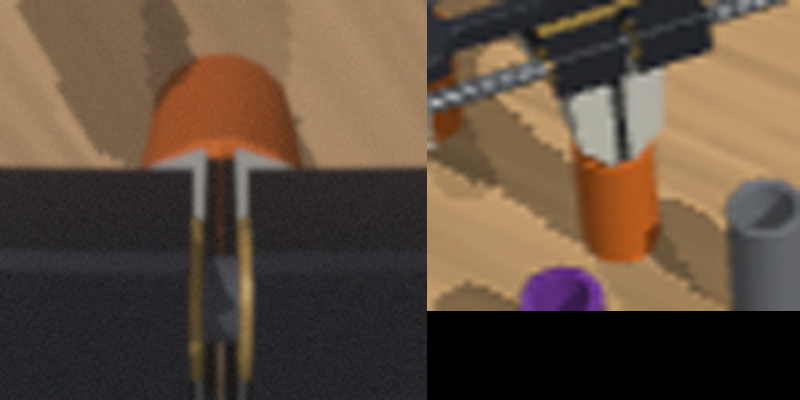

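The sleeve hasn't moved, and the fingers seem to end at its rim. I'll measure the fingertip height from depth.

Run:
```python
from h import *
im,d,P=cloud("scene")
m=(im.max(-1).astype(int)-im.min(-1)<30)&(np.hypot(P[...,0]-.485,P[...,1]+.138)<.05)&(P[...,2]>.02)&(im.mean(-1)>90)
q=P[m]; print(m.sum(), np.percentile(q[:,2],[0,2,5,20,50,80,100])); l=q[q[:,2]<np.percentile(q[:,2],15)]; print(l.min(0),l.max(0),l.mean(0))
vs,us=np.where(m);print(us.min(),us.max(),vs.min(),vs.max())
for v in range(175,212,2): print(v,[ (P[v,u]*1000).round().tolist() for u in (283,289)], im[v,283],im[v,289])
```

```text
861 [0.05614766 0.06577016 0.07413665 0.1397792  0.18859372 0.22288888
 0.49948141]
[ 0.47522526 -0.14606135  0.05614766] [ 0.5074758  -0.11746172  0.09436252] [ 0.49206409 -0.12933675  0.07838636]
250 302 3 190
175 [[515.0, -116.0, 135.0], [505.0, -106.0, 131.0]] [35 37 41] [41 42 43]
177 [[519.0, -113.0, 133.0], [485.0, -121.0, 100.0]] [35 37 41] [174 172 162]
179 [[496.0, -132.0, 97.0], [485.0, -122.0, 92.0]] [174 173 161] [174 173 162]
181 [[496.0, -132.0, 91.0], [483.0, -125.0, 83.0]] [174 173 161] [174 173 161]
183 [[497.0, -132.0, 85.0], [484.0, -124.0, 77.0]] [174 173 161] [174 173 161]
185 [[498.0, -132.0, 79.0], [486.0, -123.0, 72.0]] [174 172 161] [174 173 161]
187 [[497.0, -134.0, 70.0], [485.0, -124.0, 65.0]] [174 173 161] [175 173 162]
189 [[498.0, -133.0, 64.0], [484.0, -126.0, 56.0]] [174 173 161] [185 132  98]
191 [[497.0, -135.0, 56.0], [486.0, -125.0, 51.0]] [127  80  46] [182  90  28]
193 [[499.0, -134.0, 51.0], [488.0, -124.0, 47.0]] [147  73  24] [181  90  28]
195 [[498.0, -135.0, 43.0], [486.0, -126.0, 36.0]] [146  73  23] [181  89  28]
197 [[499.0, -136.0, 36.0], [490.0, -124.0, 34.0]] [146  72  23] [181  89  27]
199 [[498.0, -137.0, 28.0], [491.0, -124.0, 28.0]] [144  73  25] [182  90  28]
201 [[500.0, -136.0, 23.0], [488.0, -126.0, 17.0]] [141  70  22] [182  91  28]
203 [[502.0, -135.0, 18.0], [492.0, -124.0, 15.0]] [139  69  21] [181  90  28]
205 [[500.0, -138.0, 6.0], [490.0, -126.0, 3.0]] [138  68  22] [180  90  28]
207 [[502.0, -136.0, 3.0], [494.0, -124.0, 1.0]] [162 129  90] [167 134  94]
209 [[505.0, -135.0, -2.0], [500.0, -120.0, 1.0]] [164 132  93] [160 129  90]
211 [[512.0, -130.0, 0.0], [506.0, -116.0, 3.0]] [167 130 117] [160 129  90]
```

Run:
```python
from h import *
def wcloud(d,pos,rot):
    p=imaging.camera_params("wrist");K=np.array(p["camera_matrix"]);T=np.array(p["tool_from_camera"])
    v,u=np.mgrid[:480,:640];x=u-K[0,2];y=v-K[1,2];r=np.hypot(x,y)+1e-9;th=r/K[0,0];t=np.tan(np.minimum(th,1.4))*d/r
    c=np.stack([x*t,-y*t,-d],-1);R=cv2.Rodrigues(np.array(rot,float))[0]
    tl=c@T[:3,:3].T+T[:3,3]
    return tl, tl@R.T+pos
w=np.load("w1.npz");tl,P=wcloud(w["d"],w["pos"],w["rot"]);print("w1 table z",P[180:200,200:250,2].mean(),P[60:120,280:340,2].mean(),"rim",P[218:238,306:342,2].max())
o=observe();im,d=imaging.get_image("wrist");tl,P=wcloud(d,o["position"],o["ee_rot"])
print("now table z",P[180:200,200:230,2].mean(),P[60:120,280:340,2].mean()); np.savez("w5",im=im,d=d)
hsv=cv2.cvtColor(im,cv2.COLOR_RGB2HSV).astype(int);m=(hsv[...,0]>5)&(hsv[...,0]<14)&(hsv[...,1]>190)&(hsv[...,2]>70);m[:,420:]=0
print("orange z",np.percentile(P[m][:,2],[1,50,99]),P[m].min(0),P[m].max(0))
for u in (310,318,322,327,335): print(u,[(v,(tl[v,u]*1000).round().tolist()) for v in (278,282,290,300)])
print(o["joints"],o["joint_efforts"])
```

```text
w1 table z 0.0010192602146922357 0.0014172355145901344 rim 0.3627281038767977
now table z 0.044120381530010126 0.0010073995669205573
orange z [0.01028499 0.04081129 0.10885987] [ 0.47854919 -0.13847739  0.00781257] [ 0.52625616 -0.07780916  0.2129816 ]
310 [(278, [12.0, -6.0, -38.0]), (282, [11.0, -6.0, -41.0]), (290, [37.0, -4.0, -109.0]), (300, [36.0, -4.0, -114.0])]
318 [(278, [10.0, -3.0, -33.0]), (282, [10.0, -3.0, -37.0]), (290, [10.0, -3.0, -47.0]), (300, [10.0, -2.0, -58.0])]
322 [(278, [10.0, -1.0, -33.0]), (282, [10.0, -1.0, -37.0]), (290, [10.0, -1.0, -47.0]), (300, [8.0, -1.0, -52.0])]
327 [(278, [11.0, 1.0, -34.0]), (282, [10.0, 1.0, -38.0]), (290, [10.0, 1.0, -47.0]), (300, [10.0, 1.0, -57.0])]
335 [(278, [12.0, 5.0, -37.0]), (282, [12.0, 5.0, -41.0]), (290, [37.0, 2.0, -110.0]), (300, [37.0, 2.0, -114.0])]
[ 0.39012134  0.48273293 -0.29075101  2.02950739  0.21911704  0.65859578
 -0.66134336] [ 1.71987810e-01 -5.71387625e+01 -3.15208353e+00 -2.02477205e+01
  7.11349980e-02 -1.24080959e-01 -4.39229232e-03]
```

Run:
```python
from h import *
w=np.load("w1.npz");d=w["d"]
p=imaging.camera_params("wrist");K=np.array(p["camera_matrix"]);T=np.array(p["tool_from_camera"])
v,u=np.mgrid[:480,:640];x=u-K[0,2];y=v-K[1,2];r=np.hypot(x,y)+1e-9;t=np.tan(np.minimum(r/K[0,0],1.4))*d/r
tl=np.stack([x*t,-y*t,-d],-1)@T[:3,:3].T+T[:3,3]
for u in (215,230,245,255,390,405,425): print(u,[(v,(tl[v,u]*1000).round().tolist()) for v in range(272,312,6)])
q=tl[240:380,200:440].reshape(-1,3);q=q[(q[:,2]<.06)&(abs(q[:,0])<.03)&(q[:,2]>-.12)]
print("finger tip z max",np.sort(q[:,2])[-10:],q.min(0))
```

```text
215 [(272, [-64.0, -115.0, 170.0]), (278, [-71.0, -116.0, 170.0]), (284, [-78.0, -117.0, 171.0]), (290, [12.0, -46.0, -52.0]), (296, [11.0, -44.0, -57.0]), (302, [11.0, -43.0, -63.0]), (308, [12.0, -41.0, -69.0])]
230 [(272, [-64.0, -99.0, 171.0]), (278, [-71.0, -99.0, 170.0]), (284, [11.0, -41.0, -44.0]), (290, [12.0, -39.0, -53.0]), (296, [11.0, -38.0, -56.0]), (302, [11.0, -37.0, -62.0]), (308, [11.0, -36.0, -68.0])]
245 [(272, [-64.0, -83.0, 171.0]), (278, [12.0, -36.0, -37.0]), (284, [12.0, -34.0, -45.0]), (290, [12.0, -33.0, -51.0]), (296, [10.0, -33.0, -53.0]), (302, [10.0, -32.0, -59.0]), (308, [10.0, -31.0, -64.0])]
255 [(272, [-64.0, -72.0, 171.0]), (278, [-71.0, -72.0, 172.0]), (284, [10.0, -31.0, -41.0]), (290, [8.0, -30.0, -43.0]), (296, [5.0, -30.0, -43.0]), (302, [3.0, -31.0, -44.0]), (308, [0.0, -31.0, -44.0])]
390 [(272, [-64.0, 71.0, 171.0]), (278, [-70.0, 71.0, 171.0]), (284, [10.0, 29.0, -42.0]), (290, [8.0, 29.0, -42.0]), (296, [5.0, 29.0, -43.0]), (302, [3.0, 29.0, -44.0]), (308, [1.0, 29.0, -46.0])]
405 [(272, [-64.0, 87.0, 171.0]), (278, [-70.0, 87.0, 170.0]), (284, [12.0, 35.0, -45.0]), (290, [12.0, 34.0, -52.0]), (296, [11.0, 33.0, -56.0]), (302, [12.0, 31.0, -64.0]), (308, [10.0, 31.0, -66.0])]
425 [(272, [-64.0, 109.0, 171.0]), (278, [-71.0, 110.0, 170.0]), (284, [-78.0, 110.0, 171.0]), (290, [12.0, 42.0, -52.0]), (296, [12.0, 41.0, -59.0]), (302, [12.0, 39.0, -64.0]), (308, [12.0, 38.0, -69.0])]
finger tip z max [-0.0336571  -0.03362946 -0.03359497 -0.03352832 -0.03352089 -0.03340974
 -0.03334105 -0.03327848 -0.03317068 -0.03275278] [-0.01044618 -0.04773728 -0.11917471]
```

Both cameras agree that the real fingertips end about 33 mm short of the reported TCP. The fingers only closed on top of the rim. True tip height is therefore reported z + 0.0335, so I'll raise, reopen, go down to reported z of about -0.012, and grip.

Emit:
apply_moves(
  commands=[
    [0,0,0,0.5,0],
    [65,0,0,0.3,0],
    [65,0,0,0,0],
    [65,0,0,0,0],
    [65,0,0,0,0],
    [65,0,0,-0.4,0],
    [65,0,0,-0.4,0],
    [65,0,0,-0.3,0],
    [65,0,0,-0.25,0],
    [65,0,0,0,0],
  ],
)

```text
clock: 5.52
position: [0.4839, -0.1372, -0.0129]
ee_rot: [-2.79, -1.44, 0.003]
force: [-0.3, 0.1, -0.0]
width: 0.65
gripper_force: 0.0
```

Emit:
apply_moves(
  commands=[
    [15,0,0,0,0],
    [15,0,0,0,0],
    [15,0,0,0,0],
    [15,0,0,0,0],
    [15,0,0,0,0],
  ],
  newtons=20,
)

```text
clock: 6.15
position: [0.4852, -0.1376, -0.0113]
ee_rot: [2.791, 1.44, 0.001]
force: [-0.5, 0.3, 6.3]
width: 0.349
gripper_force: 20.0
```

Gripped: width 0.349 is 32 mm. Lifting and carrying it to above the socket.

Emit:
apply_moves(
  commands=[
    [15,0,0,0.5,0],
    [15,0,0,0.5,0],
    [15,0,0,0.5,0],
    [15,0,0,0.5,0],
    [15,0.16,0.7,0,0],
    [15,0.16,0.7,0,0],
    [15,0.16,0.7,0,0],
    [15,0.16,0.7,0,0],
    [15,0.16,0.7,0,0],
    [15,0.16,0.7,0,0],
    [15,0.16,0.7,0,0],
    [15,0.16,0.7,0,0],
  ],
  newtons=20,
)

```text
clock: 7.65
position: [0.5617, 0.1997, 0.108]
ee_rot: [2.792, 1.44, -0.001]
force: [0.8, -0.4, -0.9]
width: 0.344
gripper_force: 20.0
```

Emit:
apply_moves(
  commands=[
    [15,0,0,0,0],
    [15,0,0,0,0],
  ],
)

```text
clock: 7.9
position: [0.5612, 0.1978, 0.1077]
ee_rot: [2.791, 1.44, -0.002]
force: [0.5, 0.4, -0.6]
width: 0.345
gripper_force: 20.0
```

Run:
```python
from h import *
o=observe();print(o["position"],o["ee_rot"],o["width"],o["force"])
im,d,P=cloud("top");s,_,Q=cloud("scene");w,wd=imaging.get_image("wrist")
np.savez("w6",w=w,pos=o["position"],rot=o["ee_rot"])
for n,i,X in(("top",im,P),("scene",s,Q)):
    hsv=cv2.cvtColor(i,cv2.COLOR_RGB2HSV).astype(int);H,S,V=[hsv[...,k] for k in range(3)]
    m=(H>5)&(H<14)&(S>190)&(V>70)&(X[...,1]>.1)
    q=X[m];print(n,len(q), len(q) and (q.min(0),q.max(0)))
vs,us=np.where(m);a=s[max(vs.min()-40,0):vs.max()+80,us.min()-60:us.max()+60]
out=np.zeros((600,800,3),np.uint8);f=min(400/a.shape[1],600/a.shape[0]);a=cv2.resize(a,None,fx=f,fy=f,interpolation=cv2.INTER_CUBIC);out[:a.shape[0],:a.shape[1]]=a
b=cv2.resize(w[60:320,190:450],(400,400));out[:400,400:]=b
cv2.imwrite("pics/w6.png",out[...,::-1])
```

```text
[0.56124679 0.19776046 0.1077484 ] [ 2.79133388e+00  1.44041365e+00 -2.05240879e-03] 0.3451992790922221 [ 0.52125802  0.35383335 -0.60960533]
top 3 (array([0.55911825, 0.18108118, 0.12489669]), array([0.56427448, 0.18258168, 0.13220402]))
scene 178 (array([0.55055367, 0.188101  , 0.12105523]), array([0.57908701, 0.21093197, 0.17670833]))
```

View pics/w6.png

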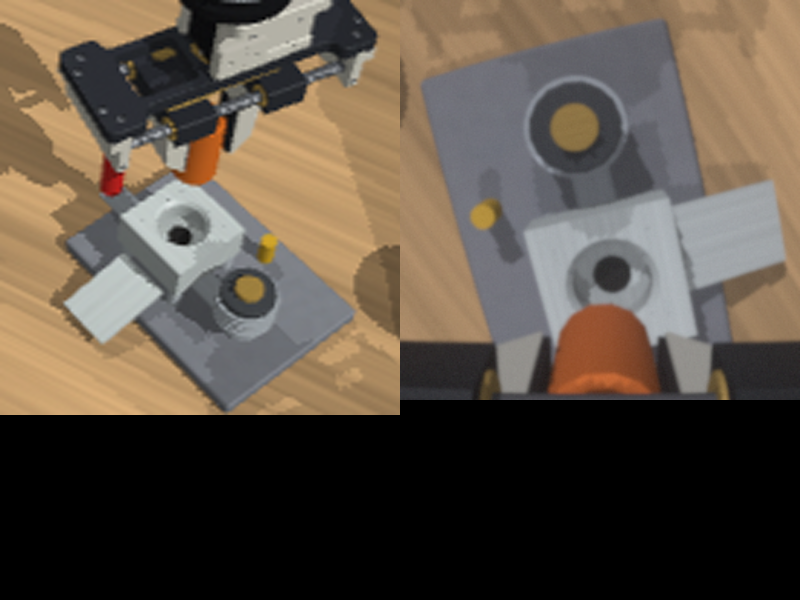

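The sleeve hangs upright above the block. In the crop the socket mouth spans x 567–653 with its top edge at y 238, and the housing is centred at (577,126). I'll project both.

Run:
```python
from h import *
w=np.load("w6.npz");pos,rot=w["pos"],w["rot"]
f=lambda x,y:(190+(x-400)/1.5385,60+y/1.5385)
s=wray(*f(610,281),.06,pos,rot);h=wray(*f(577,126),.06,pos,rot);print(s,h,np.linalg.norm(s-h))
for e in((567,281),(653,281),(610,238)):print(wray(*f(*e),.06,pos,rot)-s)
# block top corners: far-left, far-right
for e in((526,229),(668,192)):print(wray(*f(*e),.06,pos,rot))
```

```text
[0.56513299 0.199668   0.06      ] [0.59257083 0.26209161 0.06      ] 0.0681875511005273
[-0.01529313  0.0108685   0.        ]
[ 0.01531409 -0.01089369  0.        ]
[0.01103818 0.01561871 0.        ]
[0.54918401 0.23943661 0.06      ]
[0.60767121 0.21738327 0.06      ]
```

Estimates agree on a socket at about (0.5655,0.198), so I'll shift +4 mm in x and descend carefully.

Emit:
apply_moves(
  commands=[
    [15,0.07,0,0,0],
    [15,0,0,-0.3,0],
    [15,0,0,-0.3,0],
    [15,0,0,-0.3,0],
    [15,0,0,-0.1,0],
    [15,0,0,-0.07,0],
    [15,0,0,0,0],
  ],
)

```text
clock: 8.93
position: [0.5676, 0.1999, 0.0448]
ee_rot: [-2.791, -1.441, -0.006]
force: [2.0, 2.2, 4.4]
width: 0.338
gripper_force: 20.0
```

Emit:
apply_moves(
  commands=[
    [15,0.02,0.02,-0.05,0],
    [15,0,0,-0.05,0],
    [15,0,0,-0.05,0],
    [15,0,0,0,0],
  ],
)

```text
clock: 9.43
position: [0.5682, 0.2008, 0.0349]
ee_rot: [-2.791, -1.441, -0.004]
force: [4.5, 3.4, -1.0]
width: 0.339
gripper_force: 20.0
```

Emit:
apply_moves(
  commands=[
    [15,0.02,0.02,-0.04,0],
    [15,0,0,-0.04,0],
    [15,0,0,-0.03,0],
    [15,0,0,0,0],
  ],
)

```text
clock: 9.93
position: [0.5684, 0.2013, 0.03]
ee_rot: [2.791, 1.441, 0.002]
force: [-3.4, 0.1, 20.3]
width: 0.339
gripper_force: 20.0
```

It bottoms out at z = 0.030, as predicted for seated. Releasing and rising.

Emit:
apply_moves(
  commands=[
    [15,0,0,0.03,0],
    [55,0,0,0,0],
    [55,0,0,0,0],
    [55,0,0,0,0],
    [55,0,0,0.4,0],
    [55,0,0,0.5,0],
    [55,0,0,0.6,0],
    [55,0,0,0.5,0],
    [55,0,0,0,0],
  ],
)

```text
clock: 11.05
position: [0.5695, 0.2016, 0.1526]
ee_rot: [2.792, 1.44, 0.006]
force: [-0.4, 0.8, -0.5]
width: 0.553
gripper_force: 0.0
```

Run:
```python
from h import *
o=observe();print(o["position"],o["ee_rot"],o["joints"],o["width"],o["force"])
s,_,Q=cloud("scene")
hsv=cv2.cvtColor(s,cv2.COLOR_RGB2HSV).astype(int);H,S,V=[hsv[...,k] for k in range(3)]
m=(H>5)&(H<14)&(S>190)&(V>70)&(Q[...,1]>.1);q=Q[m];print(len(q),q.min(0),q.max(0),np.percentile(q[:,2],[2,50,90,95,98]))
t=q[q[:,2]>.088];print("top ring",t.min(0),t.max(0),t[:,2].mean())
m2=((H<4)|(H>175))&(S>190)&(V>60)&(Q[...,1]>.05);r=Q[m2];print("handle",len(r),r.min(0),r.max(0))
w,_=imaging.get_image("wrist");out=np.zeros((480,800,3),np.uint8)
out[:300,:400]=cv2.resize(w,(400,300));a=s[200:330,340:470];out[:400,400:]=cv2.resize(a,(400,400),interpolation=cv2.INTER_CUBIC)
cv2.imwrite("pics/w7.png",out[...,::-1]);np.savez("w7",w=w,pos=o["position"],rot=o["ee_rot"])
```

```text
[0.56951818 0.20160348 0.1525852 ] [2.79151733 1.44017954 0.00631322] [-0.1560647   0.46751016 -0.39089283  1.65621356  0.19957007  1.0532771
 -1.22581334] 0.5527861309456373 [-0.37003017  0.78346351 -0.49911824]
295 [0.5526554  0.18187078 0.05227428] [0.58428568 0.2112556  0.10161876] [0.05585534 0.08485303 0.09740232 0.0982343  0.09916501]
top ring [0.5526554  0.18187078 0.0880485 ] [0.58428568 0.21074822 0.10161876] 0.09475704421391618
handle 138 [0.53750687 0.12129696 0.02339987] [0.55001866 0.13574184 0.10273452]
```

View pics/w7.png

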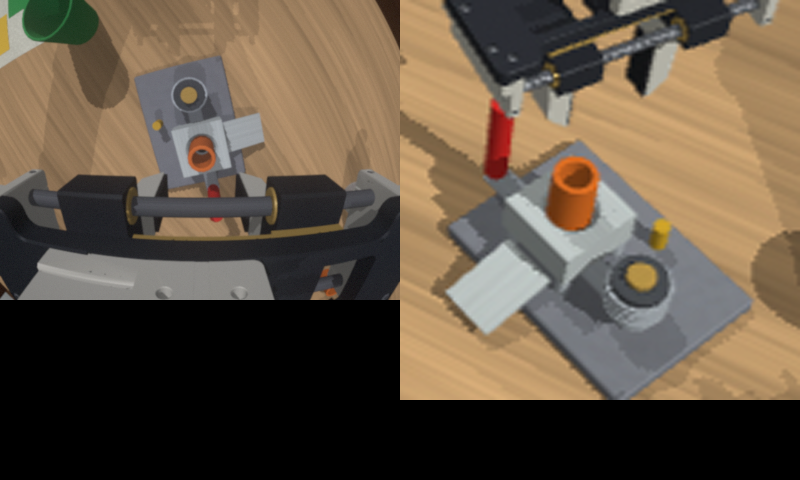

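The sleeve stands upright with its rim at z ≈ 0.097, as specified for seated. The handle is at about (0.540,0.128). Next I move over it, descend so the pads straddle it at z ≈ 0.085, and grip.

Emit:
apply_moves(
  commands=[
    [55,-0.16,-0.4,0,0],
    [55,-0.16,-0.4,0,0],
    [55,-0.17,-0.42,0,0],
    [55,0,0,-0.4,0],
    [55,0,0,-0.5,0],
    [55,0,0,-0.5,0],
    [55,0,0,-0.35,0],
    [55,0,0,-0.25,0],
    [55,0,0,0,0],
  ],
)

```text
clock: 12.28
position: [0.5376, 0.1273, 0.0288]
ee_rot: [-2.791, -1.441, 0.005]
force: [-0.4, -0.0, -0.2]
width: 0.552
gripper_force: 0.0
```

Emit:
apply_moves(
  commands=[
    [5,0,0,0,0],
    [5,0,0,0,0],
    [5,0,0,0,0],
    [5,0,0,0,0],
    [5,0,0,0,0],
    [5,0,0,0,0],
  ],
  newtons=30,
)

```text
clock: 13.02
position: [0.5389, 0.128, 0.0306]
ee_rot: [2.792, 1.441, 0.0]
force: [-2.0, 0.6, 6.4]
width: 0.191
gripper_force: 30.0
```

The handle is gripped at 17.6 mm wide. Swinging it along the arc, first half now.

Emit:
apply_moves(
  commands=[
    [5,-0.22,0.105,0,-0.1],
    [5,-0.207,0.121,0,-0.1],
    [5,-0.193,0.145,0,-0.1],
    [5,-0.18,0.161,0,-0.1],
    [5,0,0,0,0],
  ],
)

```text
clock: 13.65
position: [0.4906, 0.1579, 0.0305]
ee_rot: [2.92, 1.151, -0.002]
force: [0.7, -7.4, 6.2]
width: 0.188
gripper_force: 30.0
```

Emit:
apply_moves(
  commands=[
    [5,-0.16,0.18,0,-0.1],
    [5,-0.145,0.194,0,-0.1],
    [5,-0.12,0.208,0,-0.1],
    [5,-0.104,0.219,0,-0.1],
    [5,0,0,0,0],
  ],
)

```text
clock: 14.28
position: [0.4583, 0.2055, 0.0302]
ee_rot: [3.02, 0.854, -0.004]
force: [-2.9, -9.8, 9.1]
width: 0.19
gripper_force: 30.0
```

Emit:
apply_moves(
  commands=[
    [5,-0.02,0.046,0,0],
    [5,0,0,0,0],
  ],
)

```text
clock: 14.52
position: [0.4578, 0.2066, 0.0302]
ee_rot: [3.019, 0.852, -0.004]
force: [-0.8, -11.5, 9.4]
width: 0.188
gripper_force: 30.0
```

Emit:
apply_moves(
  commands=[
    [5,-0.02,0.046,0,0],
    [5,0,0,0,0],
  ],
)

```text
clock: 14.78
position: [0.4575, 0.2071, 0.0302]
ee_rot: [3.018, 0.848, -0.004]
force: [2.5, -18.5, 10.8]
width: 0.188
gripper_force: 30.0
```

Force climbs while the position stalls, so it looks to be on the stop. I'll verify with the last picture and a handle measurement.

Run:
```python
from h import *
o=observe();print(o["position"],o["force"],o["width"])
s,_,Q=cloud("scene");t,_,P=cloud("top")
H,S,V=[cv2.cvtColor(s,cv2.COLOR_RGB2HSV)[...,k].astype(int) for k in range(3)]
m2=((H<4)|(H>175))&(S>190)&(V>60)&(Q[...,1]>.05)&(Q[...,0]>.3);r=Q[m2];print("handle",len(r),r.min(0),r.max(0))
p=o["position"][:2]; 
for piv in ((.5906,.2613),(.5937,.2623)):
    d=p-np.array(piv);print("q",-(np.arctan2(d[1],d[0])+np.pi/2)-.387*-1*-1 ,np.hypot(*d))
m=(H>5)&(H<14)&(S>190)&(V>70)&(Q[...,1]>.1);q=Q[m];print("sleeve",q.min(0),q.max(0),np.percentile(q[:,2],95))
for nm,X,I in(("top",P,t),):
    h=cv2.cvtColor(I,cv2.COLOR_RGB2HSV).astype(int);m=((h[...,0]>5)&(h[...,0]<14)&(h[...,1]>190)&(h[...,2]>100)).astype(np.uint8)
    c,l,st,ce=cv2.connectedComponentsWithStats(m);print([ (ce[i].round(),st[i,4]) for i in range(1,c) if st[i,4]>25])
out=np.zeros((400,800,3),np.uint8);out[:,:400]=cv2.resize(s[180:330,330:480],(400,400),interpolation=cv2.INTER_CUBIC);out[:,400:]=cv2.resize(t[190:340,170:320],(400,400),interpolation=cv2.INTER_CUBIC)
cv2.imwrite("pics/fin.png",out[...,::-1])
```

```text
[0.45748666 0.20712955 0.03016092] [  2.48822154 -18.52958829  10.84270428] 0.1875455598894082
handle 148 [0.45179662 0.20195474 0.02489983] [0.46991916 0.2164952  0.10369992]
q 0.7973131364451591 0.14371359532164837
q 0.7989615418821328 0.14696207353101595
sleeve [0.55229925 0.18255405 0.05281153] [0.5841503  0.2111948  0.10001687] 0.09815380812435441
[(array([421., 241.]), np.int32(109)), (array([226., 255.]), np.int32(49)), (array([428., 306.]), np.int32(60))]
```

View pics/fin.png

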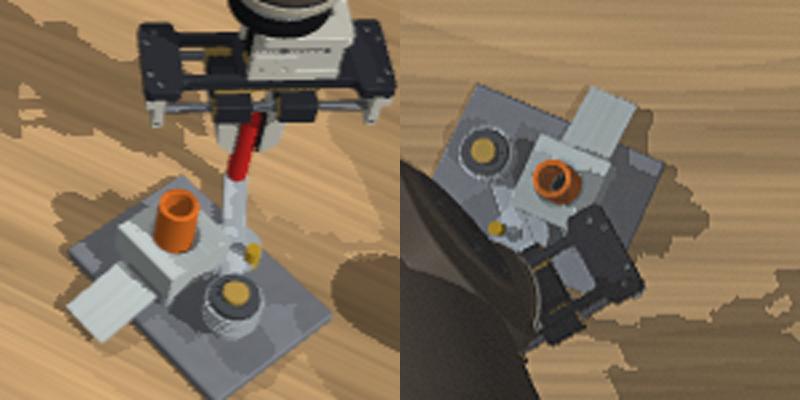

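The arm rests against the yellow post at q ≈ 0.80, the handle is held, the sleeve is seated at rim z ≈ 0.098, and the other two sleeves haven't moved. Handing in.

```bash
python3 -c "
from cell import arm
print(arm.sign_off())"
```

```text
the job is handed in; nothing more can be done
None
```

The medium orange sleeve is seated upright in the socket and released, and the arm is holding the shutter open at its stop by the red handle; I handed the job in at about 15 s, with no verdict shown.

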